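# Free the round weaving turntable

### The job

Unlock the turntable with the round top so the basket maker can spin it: pinch in the two spring tabs on its black lock knob, keep them pinched and turn the knob clockwise (seen from above) as far as it goes, then let go. Leave the turntable with the square top locked.

Things in the scene. Friction and masses are not known exactly. Their poses are not given: they have to be found in the camera images.
- round_knob (a point): Lock knob of the turntable with the ROUND top (170 mm disc, 42 mm high, centre 160 mm beyond the knob). Point on its turning axis, 72 mm above the bench, at the height to grip; turns with the knob, z up. Black bar 46 mm along x, 20 mm along y, top at 90 mm, between two upright aluminium tabs on its +y and -y sides: 26 mm wide, tops at 84 mm, outer faces 48 mm apart. Pinch them along y.
- round_lock (a joint): Turn of the round turntable's knob, rad, clockwise from above: 0 to 0.12 locked (free play), 1.047 (60 degrees) the unlocked end stop. Turns, easily (0.04 N m), only while BOTH tabs are pressed in by 4 mm or more of their 6 mm (spring 3 to 5 N each; 36 mm apart when fully in). Let go within 7 degrees of the stop, the tabs spring out into a second pair of notches and hold it.
- square_knob (a point): Same point on the identical knob of the turntable with the SQUARE top (150 mm, centre 150 mm beyond the knob), to be left locked. Both knobs: on a grey housing 84 mm square, top at 40 mm, fixed to the bench on the robot's side of the top; a raised rim of 37 mm radius, top at 48 mm, rings the knob's foot: keep fingertips above 50 mm. A brass pin in each top's centre ends at 64 mm.
- square_lock (a joint): Turn of the square turntable's knob, rad, same meaning as the other; it is locked (0 to 0.12 free play) and is to stay so.

How it is judged:
By the outcome, as a careful person would: the job done as asked, in the order asked, and still so for the second after the job is handed in, with the robot touching nothing.
It also fails if it takes over 32 s, if anything falls off the work surface, if the arm or the gripper's body presses on something with over 40 N, if the wrist force passes 120 N, or if a joint passes its speed limit or range.

### The arm

A 6-joint arm with a two-finger parallel gripper is mounted at the origin on the work surface. World frame = base frame: x ahead of the robot, y to its left, z up, the work surface at z = 0. Lengths are in mm, angles in degrees, forces in N, time in s.
With the tool pointing down it reaches from about 300 to 850 mm from the base axis. Payload 4.2 kg.
Tool frame: the origin (TCP) lies at the centre of the arm's flange, where the gripper is bolted on; the fingertips stand 191 mm ahead of it and the grasp point (between the pads) lies 172 mm ahead of it; y points along the fingers, x is the direction in which the jaws open and shut, and the axes are right-handed (so a half turn about y gives the same grasp; the last joint's range is limited). The gripper opens to 91 mm and grips with 3 to 60 N. Pads are 32 mm wide; open, the fingers measure 118 mm over their backs; the gripper's body (76 mm by 178 mm) begins 60 mm behind the grasp point.
Start: joints at [-72.25, 18.312, 89.639, -0, 72.044, -1.146], TCP at [186.214, -544.01, 404.776] pointing down, gripper open.
Joint ranges: [-177.97, 177.97], [-48.28, 115.42], [12.27, 149.76], [-77.06, 257.06], [2.81, 150.46], [-146.56, 146.56]. Speed limits (degrees/s): [147.25, 147.25, 180, 180, 180, 180].

### API

Orientations are given as [roll, pitch, yaw] about the fixed x, y, z axes, in that order (R = Rz(yaw) Ry(pitch) Rx(roll)).
In Python, from workcell import env gives the robot as it stands.
- The arm moves only by the tool carry_out, never from a script. Its argument "increments" is a list of rows, each a list of 3 entries, a list of its own where there are three numbers: the turn, a rotation vector about the tool's x, y, z in rad, then the shift along the tool's x, y, z in mm, then the closure, from 0 (fully open) to 1 (shut). In form: [[[wx, wy, wz], [dx, dy, dz], claw], ...]. A call has 1 to 10 rows; each row is the pose to reach, as a shift and turn from the pose commanded when the call began, along the tool's axes at that moment; what a row does not reach only later rows make up. A row lasts 1/12 s, in which the tool goes at most 41.7 mm and 7.16 degrees, less where a joint would pass 70% of its speed; a pose out of reach is approached as far as the arm can. A call with a gripper value outside its range is refused whole. The fingers move at their own pace and stop on an object; "force" is the grip in N (left out, the last holds). Time passes only in rows, so rows that repeat a pose let the fingers close. It gives the time, the measured TCP pose, the force and the opening at its end, in the units of the state.
- env.state(): the state, without advancing time (a new reading comes with each control period).
- env.grab_frame(name): name is "side" or "top" or "wrist"; returns a dict with "frame" (384x512x3 uint8, blue, green, red), "z_map" (384x512 float32, mm along the optical axis (not along the pixel's ray), 0 where there is no reading), "camera_matrix" (3x3 intrinsics, pixels), "k1" (the pictures are not rectified: a ray, as slopes to the right and down, at radius r is drawn at 1 + k1 r^2 times it, then the intrinsics apply), "rvec" (rotation vector, rad) and "tvec" (3), from world to camera coordinates, as OpenCV has them; the wrist camera has in their place "hand_eye" (4x4, takes a point from camera to tool coordinates, whose origin is the TCP and whose axes are the tool frame's). Camera axes: x right, y down, z forward; pixel columns grow to the right and rows downward; lengths in mm; the calibration is good to about 2 mm. A picture is of the moment at which its call begins: read the wrist's pose just before it.
- env.job_done(): hands the job in, once; it reports no verdict.
The state is a dict: "time_s": time; "qpos": joint angles; "qvel": joint speeds; "effort": joint torques, N m; "ee_pos": TCP position; "ee_rot": TCP orientation; "force": force on the tool from outside, world axes, zero at the start; "torque": the same for the moment, N m; "gripper_width": finger opening in mm.
Only numpy, scipy, OpenCV 4.12 (cv2) and the standard library are available. Lean on these libraries where they do the work, as an engineer would, in place of code of your own. Each camera call takes 0.05 s, during which the arm holds its last target. There are 200 camera calls.

## Working session

There is one attempt and no reset: what is moved stays moved. The work goes in short steps, Python scripts to look and compute and a tool call to move; the robot and the scene stay as the last step left them, time stands still between calls to the robot, and variables do not carry over. Pictures are saved under pics/ and viewed, about 8 in all and at most 12, crops included, and the job is handed in when it is done.

Besides the shell and the picture viewer there is one more tool, called after ">>>" as a command line: name --argument value ..., lists and objects as JSON in quotes. carry_out: Moves the arm, as the interface text tells. Its arguments: {"type":"object","properties":{"increments":{"type":"array","items":{"type":"array"}},"force":{"type":"number"}},"required":["increments"]}

```bash
mkdir -p pics; python3 - <<'E'
from workcell import env
import cv2,numpy as np,pickle
s=env.state();print(s)
d={}
for n in("side","top"):
    f=env.grab_frame(n);d[n]=f
    print(n,f["camera_matrix"].tolist(),f["k1"],f["rvec"],f["tvec"])
pickle.dump(d,open("d.pkl","wb"))
cv2.imwrite("pics/a.png",np.hstack([d["side"]["frame"],d["top"]["frame"]])[:, :] if 0 else cv2.resize(d["top"]["frame"],(800,600)))
cv2.imwrite("pics/b.png",d["side"]["frame"])
E
```

```text
{'time_s': 0.0, 'qpos': array([-7.22487266e+01,  1.83524521e+01,  8.97083923e+01,  1.72892391e-04,
        7.20432068e+01, -1.14596872e+00]), 'qvel': array([-0.06357723, -0.09066933, -0.01756816,  0.03681439, -0.03777829,
       -0.07695023]), 'effort': array([-8.37365660e-04, -4.12459803e+01, -2.31971365e+01,  7.26557407e-02,
        4.57810645e-02, -1.49734869e-04]), 'ee_pos': array([ 186.17444421, -543.84383506,  403.89838059]), 'ee_rot': array([-89.99775467,   0.10402717, -71.10280927]), 'force': array([ 0.07802971, -0.15688327, -0.53433186]), 'torque': array([ 0.0350612 , -0.02194793, -0.02355664]), 'gripper_width': 91.34557093192261}
side [[394.84569750692395, 0.0, 258.17084448020216], [0.0, 394.84569750692395, 189.21064068368494], [0.0, 0.0, 1.0]] -0.06489154734085158 [ 2.20091275 -0.80106816  0.35149112] [-398.30532011  305.6779718   498.27685661]
top [[408.4707612938472, 0.0, 252.82117077583683], [0.0, 408.4707612938472, 195.69557788885277], [0.0, 0.0, 1.0]] -0.08773500806899176 [ 2.17620249 -2.12640256  0.12150638] [ -8.45098109 509.29366867 715.99088358]
```

View pics/a.png

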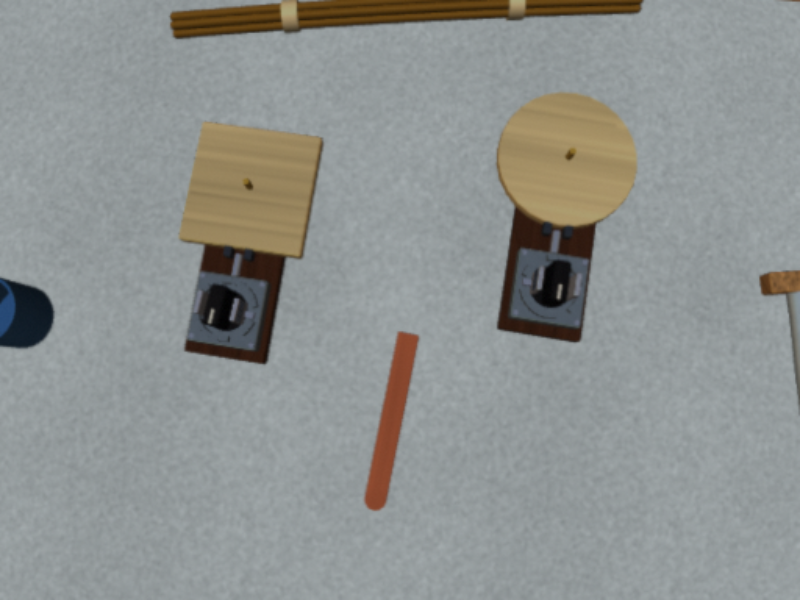

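View pics/b.png

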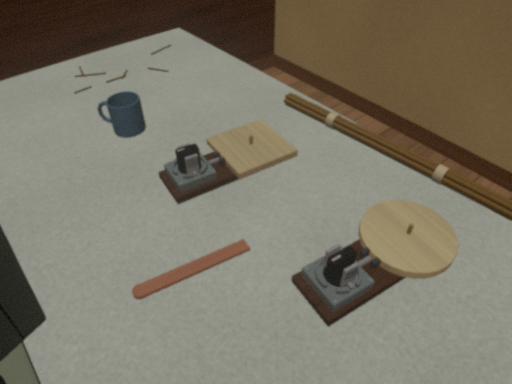

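The top view shows the round turntable at right, with its knob at about (555,285) of the 800-px image. The square one is at left, knob about (220,308). The brass pins are at (571,153) and (248,183). Next I'll measure them with depth.

```bash
cat > h.py <<'E'
import cv2,numpy as np
def world(f,T=None):
    "world xyz for every pixel; T = tool pose 4x4 for wrist camera"
    K=f["camera_matrix"];D=np.array([f["k1"],0,0,0,0.])
    h,w=f["z_map"].shape;u,v=np.meshgrid(np.arange(w),np.arange(h))
    p=np.stack([u,v],-1).reshape(-1,1,2).astype(float)
    n=cv2.undistortPoints(p,K,D).reshape(h,w,2)
    z=f["z_map"][...,None];P=np.concatenate([n*z,z],-1)
    if T is None:
        R=cv2.Rodrigues(np.array(f["rvec"]))[0];W=(P-np.array(f["tvec"]).ravel())@R
    else:
        M=T@f["hand_eye"];W=P@M[:3,:3].T+M[:3,3]
    W[f["z_map"]==0]=np.nan
    return W
def info(W,c,r=45):
    m=(np.hypot(W[...,0]-c[0],W[...,1]-c[1])<r)
    out={}
    for n,a,b in(("bar",86,95),("tab",78,86),("hous",36,44)):
        q=W[m&(W[...,2]>a)&(W[...,2]<b)]
        out[n]=q
        if len(q)>4:
            print(n,len(q),q.mean(0).round(1),np.ptp(q,axis=0).round(1),cv2.minAreaRect(q[:,:2].astype(np.float32)))
    return out
E
python3 - <<'E'
import pickle,numpy as np
from h import *
d=pickle.load(open("d.pkl","rb"))
W=world(d["top"]);
for n,(u,v) in dict(round=(355,182),sq=(141,197)).items():
    p=np.nanmedian(W[v-4:v+5,u-4:u+5].reshape(-1,3),axis=0);print(n,p);info(W,p)
for u,v in((571,152),(248,182),(545,250),(555,243)):
    print(W[int(v*.64),int(u*.64)])
E
```

```text
round [ 529.53402473 -170.2659571    89.55539419]
bar 308 [ 534.7 -176.6   89.4] [45.4 45.   7. ] ((535.239013671875, -176.33741760253906), (39.93822479248047, 43.534698486328125), 41.96736145019531)
tab 150 [ 534.8 -172.6   82.7] [46.4 49.4  7.8] ((535.4818115234375, -175.3791046142578), (48.394412994384766, 46.433128356933594), 84.93083190917969)
hous 725 [ 523.9 -164.    39.9] [84.  83.8  7.9] ((533.2022705078125, -174.8168182373047), (81.06719207763672, 80.19254302978516), 81.59664916992188)
sq [495.84851836 193.33640546  88.41220228]
bar 300 [499.7 199.9  89.3] [46.4 44.5  8.3] ((500.3080749511719, 201.39495849609375), (41.57284927368164, 43.8675651550293), 36.480960845947266)
tab 163 [498.9 198.   82.7] [45.3 51.   7.9] ((498.8406066894531, 199.13766479492188), (43.7045783996582, 52.30575180053711), 12.794720649719238)
hous 703 [491.7 183.6  39.8] [85.9 79.5  7.8] ((498.585205078125, 194.44366455078125), (73.9106674194336, 83.35595703125), 81.4178237915039)
[ 691.47735681 -197.43626819   63.31745022]
[647.8190451  178.94556493  62.04555529]
[ 578.43466405 -170.06934031   39.35175588]
[ 588.90863922 -183.90727579   36.18739745]
```

```bash
cat >> h.py <<'E'
from scipy.spatial.transform import Rotation as Ro
def pose(s):
    T=np.eye(4);T[:3,:3]=Ro.from_euler("xyz",s["ee_rot"],degrees=True).as_matrix();T[:3,3]=s["ee_pos"];return T
def rel(s,xyz,yaw):
    T=pose(s);R=Ro.from_euler("xyz",[-90,0,yaw],degrees=True).as_matrix()
    print("t",s["time_s"],"rv",Ro.from_matrix(T[:3,:3].T@R).as_rotvec().round(3),"d",(T[:3,:3].T@(np.array(xyz)-T[:3,3])).round(1))
E
python3 - <<'E'
from workcell import env
from h import *
rel(env.state(),[534,-175.5,350],82)
E
```

```text
t 0.1 rv [-2.000e-03 -2.672e+00 -0.000e+00] d [-235.8   54.4  448.4]
```

>>> carry_out --increments '[[[0,-0.12,0],[-20,5,36],0],[[0,-0.24,0],[-40,10,72],0],[[0,-0.36,0],[-58,14,108],0],[[0,-0.48,0],[-77,19,144],0],[[0,-0.6,0],[-96,23,180],0],[[0,-0.72,0],[-115,28,216],0],[[0,-0.84,0],[-134,32,252],0],[[0,-0.96,0],[-153,37,288],0],[[0,-1.08,0],[-172,41,324],0],[[0,-1.2,0],[-190,45,360],0]]'

```text
time_s: 0.93
ee_pos: [466.1, -245.7, 359.3]
ee_rot: [-90.0, 0.0, -2.0]
force: [1.2, 0.6, -0.6]
gripper_width: 91.4
```

```bash
python3 - <<'E'
from workcell import env
from h import *
s=env.state();print(s["ee_pos"],s["ee_rot"],s["qpos"].round(1))
rel(s,[534,-175.5,350],82)
E
```

```text
[ 466.13628686 -245.74746178  359.3062667 ] [-8.99875143e+01  3.64022097e-02 -1.99986825e+00] [-29.   16.  100.   -0.   64.1 -27. ]
t 0.9333 rv [-1.000e-03 -1.466e+00 -0.000e+00] d [65.4  9.3 72.6]
```

>>> carry_out --increments '[[[0,-0.12,0],[6,1,7],0],[[0,-0.24,0],[12,2,14],0],[[0,-0.36,0],[18,3,21],0],[[0,-0.48,0],[24,4,28],0],[[0,-0.6,0],[30,5,35],0],[[0,-0.72,0],[36,6,42],0],[[0,-0.84,0],[42,7,49],0],[[0,-0.96,0],[48,8,56],0],[[0,-1.08,0],[54,9,63],0],[[0,-1.2,0],[60,9,68],0]]'

```text
time_s: 1.77
ee_pos: [528.1, -181.6, 350.1]
ee_rot: [-89.9, -0.0, 66.8]
force: [-0.0, -0.1, 1.0]
gripper_width: 91.1
```

>>> carry_out --increments '[[[0,-0.12,0],[0,0,0],0],[[0,-0.24,0],[0,0,0],0],[[0,-0.26,0],[0,0,0],0],[[0,-0.26,0],[0,0,0],0]]'

```text
time_s: 2.1
ee_pos: [527.9, -182.1, 350.4]
ee_rot: [-90.0, -0.0, 81.2]
force: [0.3, 0.2, 0.0]
gripper_width: 91.7
```

```bash
python3 - <<'E'
from workcell import env
from h import *
import pickle
s=env.state();f=env.grab_frame("wrist");pickle.dump((s,f),open("w.pkl","wb"))
print(s["ee_pos"],s["ee_rot"],s["qpos"].round(1))
cv2.imwrite("pics/c.png",f["frame"])
W=world(f,pose(s));info(W,(534,-175.5))
for p in((534,-175.5,90),):
    M=pose(s)@f["hand_eye"];q=np.linalg.inv(M)@[*p,1];q=q[:3]/q[2];print(f["camera_matrix"]@q)
E
```

```text
[ 527.94078273 -182.1364659   350.40729648] [-8.99576540e+01 -4.88398595e-03  8.11900931e+01] [ -20.2   19.1   96.7   -0.    64.2 -101.4]
bar 1083 [ 534.9 -174.2   89.8] [46.  24.9  6.6] ((535.9371337890625, -174.0150909423828), (19.306739807128906, 45.00177764892578), 81.1596908569336)
tab 451 [ 533.4 -173.7   83.5] [44.9 50.7  7.9] ((534.7965087890625, -173.5574493408203), (48.688716888427734, 42.97521209716797), 80.43797302246094)
hous 2259 [ 524.7 -175.3   40.3] [86.2 86.7  7.8] ((535.720947265625, -174.1555633544922), (83.86701202392578, 83.03022766113281), 82.06725311279297)
[264.03549123 201.95683039   1.        ]
```

View pics/c.png

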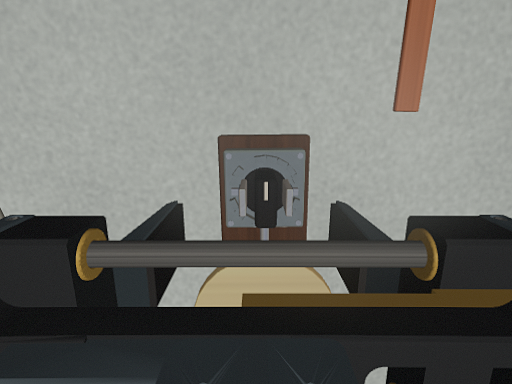

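The wrist view shows the knob clear between the fingers at about (265,200), with its tabs left and right, as wide apart as the jaws open. The measured bar is 45x19 mm with its top at 89.8 mm, which fits the given sizes, so I'll descend.

```bash
python3 - <<'E'
from workcell import env
from h import *
rel(env.state(),[535.5,-174.1,244],81.2)
E
```

```text
t 2.15 rv [-0.001 -0.001  0.   ] d [  9.1 106.5  -6.3]
```

>>> carry_out --increments '[[[0,0,0],[9,20,-6],0],[[0,0,0],[9,45,-6.3],0],[[0,0,0],[9,70,-6.3],0],[[0,0,0],[9,90,-6.3],0],[[0,0,0],[9,106,-6.3],0],[[0,0,0],[9,106,-6.3],0],[[0,0,0],[9,106,-6.3],0]]'

```text
time_s: 2.73
ee_pos: [535.5, -174.3, 244.3]
ee_rot: [-89.9, -0.0, 81.2]
force: [1.1, -0.5, -0.1]
gripper_width: 91.3
```

```bash
python3 - <<'E'
from workcell import env
from h import *
s=env.state();f=env.grab_frame("wrist")
cv2.imwrite("pics/d.png",f["frame"])
W=world(f,pose(s));info(W,(534,-175.5));print(s["force"],s["torque"])
rel(s,[535.5,-174.1,244],81.2)
E
```

```text
bar 2090 [ 534.1 -176.1   89.8] [46.5 69.1  9. ] ((534.18994140625, -185.69235229492188), (67.50139617919922, 45.26299285888672), 81.18782806396484)
tab 749 [ 526.2 -177.2   82.8] [39.7 71.7  8. ] ((529.84130859375, -183.8760223388672), (69.64170837402344, 36.156639099121094), 81.76724243164062)
hous 4142 [ 515.5 -173.3   40.3] [85.9 86.2  7.9] ((535.6593017578125, -174.29483032226562), (83.97917938232422, 82.33592224121094), 81.93159484863281)
[ 1.05549175 -0.48738654 -0.08832947] [ 0.10282158 -0.17162417  0.02942884]
t 2.7333 rv [-0.002  0.     0.   ] d [0.2 0.3 0. ]
```

View pics/d.png

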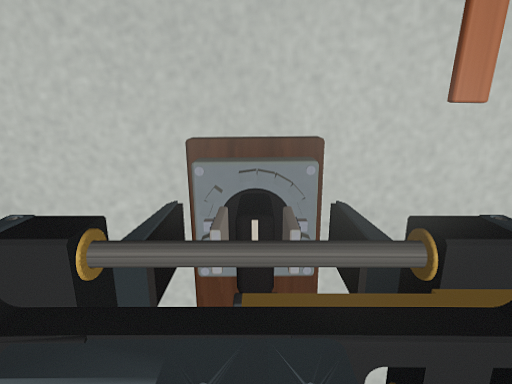

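The knob sits at column ~255, midway between the finger edges at 182 and 330, so it is centred. Closing.

>>> carry_out --force 18 --increments '[[[0,0,0],[0,0,0],0.45],[[0,0,0],[0,0,0],0.65],[[0,0,0],[0,0,0],0.65],[[0,0,0],[0,0,0],0.65],[[0,0,0],[0,0,0],0.65],[[0,0,0],[0,0,0],0.65],[[0,0,0],[0,0,0],0.65],[[0,0,0],[0,0,0],0.65]]'

```text
time_s: 3.45
ee_pos: [535.6, -174.4, 245.0]
ee_rot: [-90.0, 0.0, 81.3]
force: [-0.3, -0.3, 2.0]
gripper_width: 40.7
```

>>> carry_out --increments '[[[0,0,0],[0,0,0],0.75],[[0,0,0],[0,0,0],0.75],[[0,0,0],[0,0,0],0.75],[[0,0,0],[0,0,0],0.75]]' --force 25

```text
time_s: 3.78
ee_pos: [535.6, -174.7, 245.3]
ee_rot: [-90.0, 0.1, 81.3]
force: [-1.8, -3.7, 5.1]
gripper_width: 33.7
```

```bash
python3 - <<'E'
from workcell import env
from h import *
f=env.grab_frame("wrist");s=env.state()
cv2.imwrite("pics/e.png",cv2.resize(f["frame"][120:310,130:390],None,fx=3,fy=3))
print(s["force"],s["torque"],s["gripper_width"],s["ee_pos"],s["ee_rot"])
E
```

```text
[-1.83528339 -2.33922091  5.50925631] [-0.54490629  0.31549133 -0.02891394] 33.15876996122638 [ 535.55486183 -174.71899382  245.30448449] [-9.00292257e+01  7.68604838e-02  8.13243879e+01]
```

View pics/e.png

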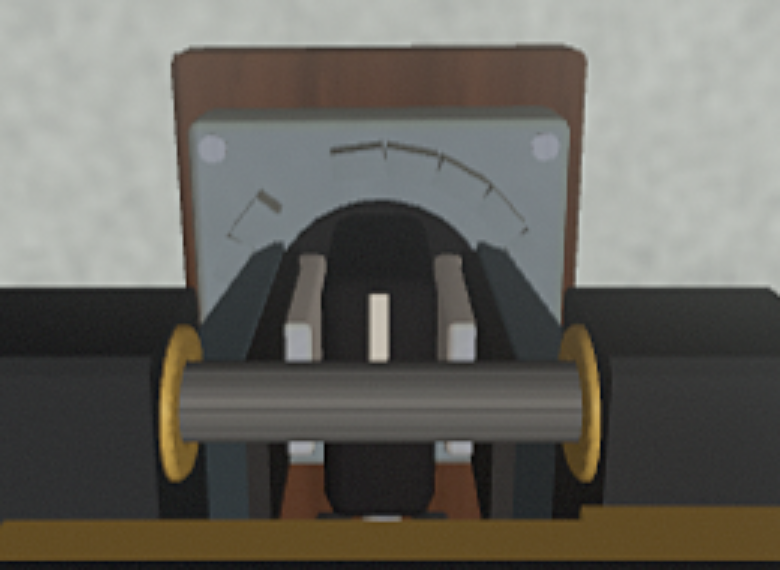

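Both tabs are pressed in evenly, close against the bar at crop columns ~305 and ~455. Now turning clockwise (positive about tool y, which points down).

>>> carry_out --increments '[[[0,0.05,0],[0,0,0],0.75],[[0,0.1,0],[0,0,0],0.75],[[0,0.15,0],[0,0,0],0.75],[[0,0.2,0],[0,0,0],0.75],[[0,0.25,0],[0,0,0],0.75],[[0,0.3,0],[0,0,0],0.75],[[0,0.3,0],[0,0,0],0.75]]'

```text
time_s: 4.42
ee_pos: [535.7, -174.5, 245.3]
ee_rot: [-90.1, 0.0, 64.0]
force: [-2.6, -2.4, 4.5]
gripper_width: 33.2
```

```bash
python3 - <<'E'
from workcell import env
from h import *
s=env.state();print(s["force"],s["torque"],s["gripper_width"],s["ee_pos"],s["ee_rot"])
f=env.grab_frame("top");W=world(f)
K=f["camera_matrix"]
cv2.imwrite("pics/f.png",cv2.resize(f["frame"][100:260,260:460],None,fx=3.5,fy=3.5))
f=env.grab_frame("wrist")
cv2.imwrite("pics/g.png",cv2.resize(f["frame"][120:310,130:390],None,fx=3,fy=3))
E
```

```text
[-2.56942867 -2.37784779  4.53691634] [-0.34646286  0.19080525 -0.01386632] 33.231274549030005 [ 535.65618997 -174.4982885   245.3430124 ] [-9.00542823e+01  2.36312964e-02  6.40209520e+01]
```

View pics/g.png

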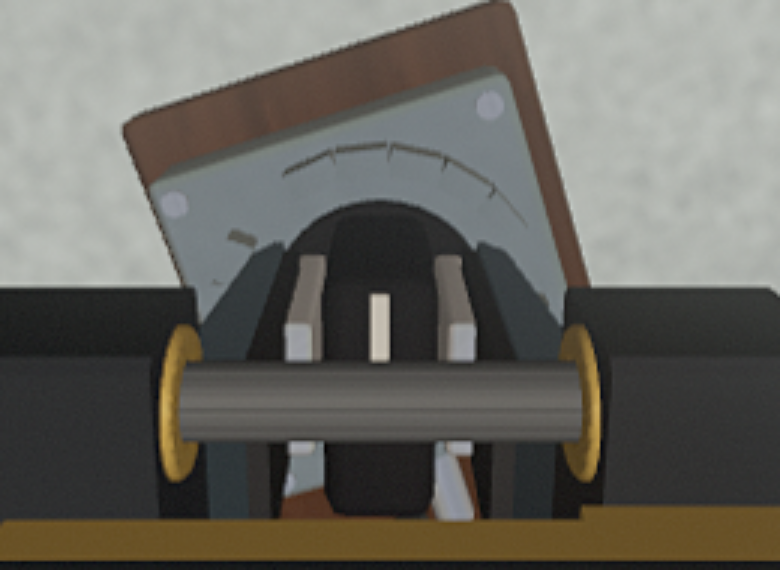

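The knob is turning with the gripper: the bar stays aligned with the jaws while the housing rotates in view. Continuing.

>>> carry_out --increments '[[[0,0.08,0],[0,0,0],0.75],[[0,0.16,0],[0,0,0],0.75],[[0,0.24,0],[0,0,0],0.75],[[0,0.32,0],[0,0,0],0.75],[[0,0.4,0],[0,0,0],0.75],[[0,0.48,0],[0,0,0],0.75],[[0,0.55,0],[0,0,0],0.75],[[0,0.61,0],[0,0,0],0.75],[[0,0.66,0],[0,0,0],0.75],[[0,0.7,0],[0,0,0],0.75]]'

```text
time_s: 5.35
ee_pos: [536.1, -174.0, 245.3]
ee_rot: [-90.0, -0.1, 23.9]
force: [-0.7, -0.4, 5.5]
gripper_width: 33.0
```

>>> carry_out --increments '[[[0,0.02,0],[0,0,0],0.75],[[0,0.04,0],[0,0,0],0.75],[[0,0.05,0],[0,0,0],0.75],[[0,0.05,0],[0,0,0],0.75],[[0,0.05,0],[0,0,0],0.75]]'

```text
time_s: 5.77
ee_pos: [536.1, -174.0, 245.3]
ee_rot: [-90.0, -0.1, 21.2]
force: [-0.3, 0.8, 4.9]
gripper_width: 33.3
```

```bash
cat > c.py <<'E'
from workcell import env
from h import *
s=env.state();print(s["force"],s["torque"],s["gripper_width"],s["ee_pos"],s["ee_rot"],s["qpos"][5])
E
python3 c.py
```

```text
[-0.27481195  0.80499202  4.91131759] [ 0.14908236 -0.13774678  0.26190178] 33.3411265619839 [ 536.10437934 -174.01273516  245.31187054] [-90.03733952  -0.10307543  21.18854759] -40.38161430737534
```

>>> carry_out --increments '[[[0,0.015,0],[0,0,0],0.75],[[0,0.03,0],[0,0,0],0.75],[[0,0.03,0],[0,0,0],0.75]]'

```text
time_s: 6.02
ee_pos: [536.2, -173.9, 245.3]
ee_rot: [-90.1, -0.1, 19.5]
force: [0.6, 1.1, 6.1]
gripper_width: 33.1
```

```bash
python3 c.py
```

```text
[0.64251183 1.13460162 6.13609562] [ 0.21343734 -0.15050105  0.7210389 ] 33.12311795248955 [ 536.15628322 -173.93720554  245.30868432] [-90.05355669  -0.09521879  19.54003392] -38.70195627595349
```

The torque about z rose from 0.26 to 0.72 N m, so this is the end stop. I'll ease off slightly, release, and rise.

>>> carry_out --increments '[[[0,-0.03,0],[0,0,0],0.75],[[0,-0.03,0],[0,0,0],0.3],[[0,-0.03,0],[0,0,0],0],[[0,-0.03,0],[0,0,0],0],[[0,-0.03,0],[0,0,0],0],[[0,-0.03,0],[0,0,0],0],[[0,-0.03,0],[0,0,0],0],[[0,-0.03,0],[0,0,0],0]]'

```text
time_s: 6.68
ee_pos: [535.4, -174.3, 244.3]
ee_rot: [-90.0, 0.0, 21.1]
force: [0.3, 0.3, 0.2]
gripper_width: 77.1
```

```bash
python3 c.py
```

```text
[0.26747613 0.33513264 0.2311395 ] [-0.01592482 -0.11723594  0.02388281] 77.06455076681578 [ 535.38038102 -174.25215175  244.32747888] [-8.99635930e+01  4.79505776e-02  2.11226740e+01] -40.31820444786085
```

>>> carry_out --increments '[[[0,0,0],[0,0,0],0],[[0,0,0],[0,0,0],0],[[0,0,0],[0,-20,0],0],[[0,0,0],[0,-50,0],0],[[0,0,0],[0,-80,0],0],[[0,0,0],[0,-106,0],0],[[0,0,0],[0,-106,0],0],[[0,0,0],[0,-106,0],0]]'

```text
time_s: 7.35
ee_pos: [535.8, -174.3, 352.3]
ee_rot: [-90.1, -0.2, 21.1]
force: [0.1, 0.7, 0.3]
gripper_width: 91.1
```

```bash
python3 - <<'E'
from workcell import env
from h import *
s=env.state();f=env.grab_frame("wrist");W=world(f,pose(s));print(s["force"],s["ee_pos"]);info(W,(535.5,-174.1))
cv2.imwrite("pics/h.png",f["frame"])
t=env.grab_frame("top")
import pickle
d=pickle.load(open("d.pkl","rb"))["top"]
print("square region change:",np.abs(t["frame"][150:250,100:200].astype(int)-d["frame"][150:250,100:200]).mean())
E
```

```text
[0.06977554 0.67889007 0.34377562] [ 535.76998135 -174.29417589  352.3140163 ]
bar 1079 [ 536.1 -172.8   89.7] [36.6 46.6  6.4] ((530.9478149414062, -176.31675720214844), (30.943553924560547, 46.13359832763672), 21.657529830932617)
tab 438 [ 535.8 -171.7   83.6] [52.7 46.2  7.9] ((536.67236328125, -174.29086303710938), (48.47322082519531, 46.39491271972656), 20.796234130859375)
hous 2287 [ 532.7 -166.7   40.3] [87.5 86.9  7.9] ((537.536865234375, -174.30245971679688), (84.20649719238281, 85.44829559326172), 81.80610656738281)
square region change: 23.117433333333334
```

View pics/h.png

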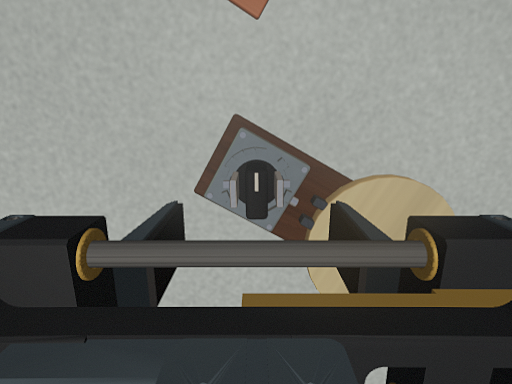

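The knob at (256,190) now sits turned about 60° from the housing. Its tabs are back out, 48.5 mm apart, and it stays in place. The square-region change of 23 is probably the arm in the top view, so I'll compare the side view before handing in.

```bash
python3 - <<'E'
from workcell import env
import pickle,numpy as np
d=pickle.load(open("d.pkl","rb"))
f=env.grab_frame("side")["frame"].astype(int);g=d["side"]["frame"]
D=np.abs(f-g).mean(-1)
print("square knob",D[140:190,160:220].mean(),D[140:190,160:220].max(),"empty",D[60:90,20:80].mean())
print(env.state()["force"]);env.job_done()
E
```

```text
square knob 11.14211111111111 20.333333333333332 empty 13.661296296296298
[-0.39255272 -0.26392541 -0.10978196]
the job is handed in; nothing more can be done
```

The round turntable is unlocked and the job is handed in, at about 7.5 s on the robot's clock.

**What I did:** I found the round knob with the top and wrist cameras and pinched both tabs evenly. I kept them pinched and turned the knob clockwise 60° to the end stop, where the wrist torque rose from 0.26 to 0.72 N m. Then I eased off 1.7° against the stop, opened the gripper and rose clear.

**Last checks:**
- **Round knob:** the wrist view showed it staying about 60–61° from its start. The tabs had sprung back out to 48.5 mm apart, and the robot touched nothing (force under 1 N).
- **Square knob:** the arm never went near it. In the side view it changed no more than empty bench did (11 against 14 grey levels), which looks like a general lighting or noise change.

**Checks that disagreed:**
- **Gripper opening:** it read 33 mm with the tabs fully pressed, where 36 mm was expected. I put this down to the fingers flexing.
- **Bar outline:** the box fitted to the bar after the turn came out too wide, because one tab's edge was included. I took the angle from the tabs instead.
- **Top view:** the square turntable's area differed by 23 grey levels. I put this down to the arm or its shadow in view, but did not look at that picture to confirm it.

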